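# Change the sample boat and feed it three clicks

### The arm

A 6-joint arm with a two-finger parallel gripper is mounted at the origin on the work surface. World frame = base frame: x ahead of the robot, y to its left, z up, the work surface at z = 0. Lengths are in mm, angles in rad, forces in N, time in s.
With the tool pointing down it reaches from about 350 to 775 mm from the base axis. Payload 7.3 kg.
Tool frame: the origin (TCP) lies on the centre line of the jaws, within the pads' length; the fingertips stand 22 mm ahead of it and the grasp point (between the pads) lies 3 mm ahead of it; z points along the fingers, y is the direction in which the jaws open and shut (so a half turn about z gives the same grasp; the last joint's range is limited). The gripper opens to 92 mm and grips with 3 to 60 N. Pads are 19 mm wide; open, the fingers measure 130 mm over their backs; the gripper's body (75 mm by 190 mm) begins 47 mm behind the grasp point.
Start: joints at [-1.321, 0.342, 1.524, -0, 1.275, -0.146], TCP at [202.435, -484.42, 248.741] pointing down, gripper open.
Joint ranges: [-2.53, 2.53], [-0.77, 2.02], [0.04, 2.7], [-1, 4.14], [0.28, 2.66], [-3.11, 3.11]. Speed limits (rad/s): [2.57, 2.57, 3.14, 3.14, 3.14, 3.14].

### API

Orientations are given as [roll, pitch, yaw] about the fixed x, y, z axes, in that order (R = Rz(yaw) Ry(pitch) Rx(roll)).
In Python, from plant import get_obs, capture, bot, spot_in gives the robot as it stands.
- The arm moves only by the shell command python3 -m handwheel 'ROWS' [OPENING]. ROWS is JSON, a list of rows, each a list of 2 entries, a list of its own where there are three numbers: the shift along the world's x, y, z in mm, then the turn, a rotation vector about the world's x, y, z in rad. In form: [[[x, y, z], [wx, wy, wz]], ...]. A call has 1 to 12 rows; each row shifts and turns the commanded pose from where the row before left it; what a row does not reach is not made up. A row lasts 1/8 s, in which the tool goes at most 62.5 mm and 10.7 degrees, less where a joint would pass 70% of its speed; a pose out of reach is approached as far as the arm can. A call is refused whole if a number of a shift passes 62.5 or a number of a turn 0.188, either way. A call with a gripper value outside its range is refused whole. OPENING is the closure, from 0 (fully open) to 1 (shut), set as the call begins (- or left out, the last holds). The fingers move at their own pace and stop on an object; the grip force is fixed at half the most. Time passes only in rows, so rows that do not move let the fingers close. It gives the time, the measured TCP pose, the force and the opening at its end, in the units of the state.
- get_obs(): the state, without advancing time (a new reading comes with each control period).
- capture(name): name is "scene" or "top" or "wrist"; returns a dict with "img" (480x640x3 uint8, red, green, blue), "fx", "fy", "cx", "cy" (pixels), "k1" (the pictures are not rectified: a ray, as slopes to the right and down, at radius r is drawn at 1 + k1 r^2 times it, then the intrinsics apply), "cam_to_world" (4x4, takes a point from camera to world coordinates). Camera axes: x right, y up, looking along -z (the intrinsics and any distortion apply to the point x, -y, -z); pixel columns grow to the right and rows downward; lengths in mm; the calibration is good to about 2 mm. A picture is of the moment at which its call begins. There is no depth.
- bot.close_job(): hands the job in, once; it reports no verdict.
Trained networks look in the newest picture that a camera, given by its name, has taken for a name from the list of things; names that differ only in an ending like _2 or _b are one class to them, and where a whole thing is asked for, a point or a joint stands for the part that bears it (a point fixed in the world has none). Each returns a list of dicts, best first, with "score" (0 to 1); they miss things now and then, are a little off and sometimes report something else, mostly with a low value. They report only what shows in the picture. A call takes as long as a camera call. They do not tell look-alikes from the thing itself.
- spot_in(thing, camera): "xyz" ([x, y, z] in mm, in the coordinates of the camera as it stood for that picture, good to about 4 mm: the middle of the surface that is visible of it).
The state is a dict: "time": time; "joint_positions": joint angles; "dq": joint speeds; "tau": joint torques, N m; "tool_pos": TCP position; "tcp_rot": TCP orientation; "contact_force": force on the tool from outside, world axes, zero at the start; "moment": the same for the moment, N m; "grip_width": finger opening in mm.
Only numpy, scipy, OpenCV 4.12 (cv2) and the standard library are available. Lean on these libraries where they do the work, as an engineer would, in place of code of your own. Each camera call takes 0.05 s, during which the arm holds its last target. There are 200 camera calls.

### The job

Change the sample boat on the feeder of the tube furnace: set the burnt black boat from the carriage down in the red tray, then lay the fresh white boat from the glass dish into the carriage. Then push the feed lever, which springs back if let go, exactly three clicks towards the furnace, never as far as a fourth, and finish with the gripper still holding the lever by its knob at the third click. Do not drop the ceramic boats from a height, and leave the other things on the bench where they are.

Things in the scene. Friction and masses are not known exactly. Their poses are not given: they have to be found in the camera images.
- feeder: White bench module, fixed: low base with a red deck (top 60 mm above the bench), at its +y end a white furnace 180 mm high. Origin on the bench under the carriage rail; +y runs along the rail into the furnace, -x faces the robot. Footprint x -75 to 135, y -135 to 365 mm; furnace from y 145 mm, its glass inlet tube (62 mm across, axis 98 mm up) from y 105 mm.
- cradle (a point): Centre of the boat's bed in the steel carriage, on the face the boat lies on, 90 mm above the bench; feeder's axes; at rest at x 0, y 37 mm of the feeder, it slides along +y. The bed is a 14 mm wide spine, free at both sides over its middle 70 mm (30 mm of air down to the deck). At its two ends lips 5.5 mm high leave the boat a place 28 mm wide (x), 100 mm long (y); either way round.
- feed_lever (a joint): Lever angle, rad: 0 at rest, grows clockwise seen from above, knob and carriage moving to the feeder's +y. A click (notch) every 0.15: 0.15, 0.30, third 0.45. From each notch the push needed at the knob sinks from about 7 to 2.5 N, then jumps up again as the plunger lands in the next notch. A spring (4 to 5 N) always pulls it back to 0: no notch holds it by itself.
- lever_pivot (a point): Point on the lever's vertical hinge axis, 100 mm above the bench, fixed to the feeder (its axes) at x 110, y 0 mm. At joint value q the knob's axis is at x = 110 - 200 cos(q - 0.45), y = 200 sin(q - 0.45) mm in the feeder's frame. Three clicks move the carriage 40 mm.
- lever_knob: Yellow round upright knob, 25 mm across, at the end of the steel lever bar, 200 mm from the hinge axis; grip it 123 to 149 mm above the bench (top at 153 mm; bar and stem below 117 mm). Origin on its axis at the top of the bar, 107 mm above the bench. It swivels freely on its stem.
- burnt_boat: Burnt, blackened ceramic combustion boat: an open trough 90 mm long (its y axis), 22 mm wide (x), 16 mm high, 3 mm walls, 35 g. Origin at the centre of its underside. It starts in the carriage's bed.
- fresh_boat: Clean white ceramic combustion boat with a folded silvery tin capsule in it, same shape and origin as the burnt one: 90 mm long (y), 22 mm wide (x), 16 mm high. It starts lying in the glass dish.
- red_tray: Shallow red plastic tray for burnt boats, fixed, 150 mm (x) by 140 mm (y), 18 mm high, walls and floor 4 mm thick. Origin at the centre of its underside. Tray and dish may stand either way round.
- dish: Round clear glass dish holding the fresh boat, fixed, 152 mm across, 16 mm high, 3 mm wall and floor. Origin at the centre of its underside.
- capsule_jar: Bystander: amber glass jar with white cap, 56 mm across, 65 mm high. Origin under its centre.
- blue_vial: Bystander: glass vial with blue cap, 25 mm across, 52 mm high.
- yellow_vial: Bystander: glass vial with yellow cap, 25 mm across, 52 mm high.
- crucible: Bystander: small white porcelain cup, 44 mm across, 30 mm high.
- tweezers: Bystander: steel tweezers lying flat, 125 mm long.
- reagent_bottle: Bystander: amber reagent bottle with blue cap, 68 mm across, 130 mm high.
- cal_weight: Bystander: brass calibration weight, 28 mm across, 28 mm high.
Things that resemble listed ones, but are neither listed nor needed, are in the scene too. Of the things like the fresh_boat, leave any that is orange; of the rest the larger one is meant.

How it is judged:
By the outcome, as a careful person would: the job done as asked, in the order asked, and still so for the second after the job is handed in, while the arm keeps its last pose, push and grip.
It also fails if it takes over 72 s, if anything falls off the work surface, if the arm or the gripper's body presses on something with over 40 N, if the wrist force passes 120 N, or if a joint passes its speed limit or range.

## Working session

There is one attempt and no reset: what is moved stays moved. The work goes in short steps, Python scripts to look and compute and a shell command to move; the robot and the scene stay as the last step left them, time stands still between calls to the robot, and variables do not carry over. Pictures are saved under pics/ and viewed, about 8 in all and at most 12, crops included, and the job is handed in when it is done.

```bash
ls; mkdir -p pics
cat > h.py <<'E'
import numpy as np, cv2
from plant import get_obs, capture, bot, spot_in
def ray(c,u,v):
    K=np.array([[c["fx"],0,c["cx"]],[0,c["fy"],c["cy"]],[0,0,1]],float)
    # slopes s drawn at s*(1+k1 r^2): OpenCV radial model
    s=cv2.undistortPoints(np.array([[[u,v]]],float),K,np.array([c["k1"],0,0,0,0.]))[0,0]
    T=np.array(c["cam_to_world"]); return T[:3,3],T[:3,:3]@np.array([s[0],-s[1],-1])
def at(c,u,v,z):
    o,d=ray(c,u,v); return o+d*(z-o[2])/d[2]
def px(c,P):
    T=np.array(c["cam_to_world"]);p=T[:3,:3].T@(np.array(P,float)-T[:3,3]);s=np.array([p[0],-p[1]])/-p[2]
    s=s*(1+c["k1"]*(s@s));return c["fx"]*s[0]+c["cx"],c["fy"]*s[1]+c["cy"]
def w(c,p):
    return (np.array(c["cam_to_world"])@np.r_[p,1])[:3]
E
python3 - <<'E'
from h import *
print(get_obs())
for n in("top","scene"):
    c=capture(n); cv2.imwrite(f"pics/{n}0.png",c["img"][:,:,::-1]); print(n,c["fx"],c["k1"],np.round(c["cam_to_world"],2).tolist())
    for t in("feeder","cradle","lever_knob","burnt_boat","fresh_boat","red_tray","dish"):
        for r in spot_in(t,n)[:4]: P=w(c,r["xyz"]);print(t,round(r["score"],2),P.round(),np.round(px(c,P)))
E
```

```text
pics
{'time': 0.0, 'joint_positions': array([-1.32098907e+00,  3.42686679e-01,  1.52500333e+00, -1.07866738e-05,
        1.27538069e+00, -1.46007203e-01]), 'dq': array([-0.0004612 ,  0.00254626,  0.00157822,  0.00013108, -0.00020254,
        0.00138119]), 'tau': array([-1.48338622e-03, -4.31247175e+01, -2.44224304e+01,  7.15863495e-02,
        5.58611273e-02, -1.08374181e-04]), 'tool_pos': array([ 202.34216881, -484.0461807 ,  248.06841655]), 'tcp_rot': array([-3.14012884e+00, -2.04833389e-04,  3.95817455e-01]), 'contact_force': array([-0.37553855,  0.85072085, -0.0353874 ]), 'moment': array([ 0.02684382, -0.00660991, -0.0082024 ]), 'grip_width': 91.88694833151304}
top 598.51160944675 -0.15035269309886684 [[-0.01, 1.0, -0.07, 413.95], [-1.0, -0.01, 0.01, -56.66], [0.01, 0.07, 1.0, 1422.1], [0.0, 0.0, 0.0, 1.0]]
cradle 0.97 [606.  48.  87.] [266. 191.]
cradle 0.52 [603. 101.  92.] [243. 193.]
lever_knob 0.49 [544. -31. 154.] [301. 215.]
burnt_boat 0.63 [603. 103.  90.] [242. 193.]
fresh_boat 0.69 [ 582. -318.    8.] [422. 205.]
fresh_boat 0.68 [ 621. -161.    5.] [356. 189.]
fresh_boa
[... 160 characters left out ...]
.] [420. 202.]
dish 0.53 [604.  47.  89.] [267. 192.]
scene 445.65663334530194 -0.004149504440830199 [[-0.7, -0.49, 0.52, 995.97], [0.72, -0.5, 0.49, 372.25], [0.02, 0.71, 0.7, 712.42], [0.0, 0.0, 0.0, 1.0]]
feeder 0.85 [659. 275. 157.] [437. 369.]
cradle 0.69 [612.  48.  89.] [337. 290.]
cradle 0.36 [ 586. -309.   15.] [231. 219.]
lever_knob 0.74 [552. -24. 144.] [331. 232.]
burnt_boat 0.81 [594. 102. 104.] [367. 296.]
fresh_boat 0.68 [ 584. -307.   12.] [232. 220.]
fresh_boat 0.62 [ 626. -163.    9.] [258. 263.]
fresh_boat 0.61 [ 515. -151.    9.] [300. 239.]
fresh_boat 0.32 [338. 331.  43.] [547. 308.]
red_tray 0.68 [ 380. -288.    4.] [301. 188.]
dish 0.95 [ 596. -315.    9.] [226. 222.]
```

Run:
```python
import cv2
a=cv2.imread("pics/top0.png")[130:350,150:500]
cv2.imwrite("pics/v1.png",cv2.resize(a,None,fx=2.28,fy=2.28,interpolation=cv2.INTER_CUBIC))
```

```text
(no output)
```

View pics/v1.png

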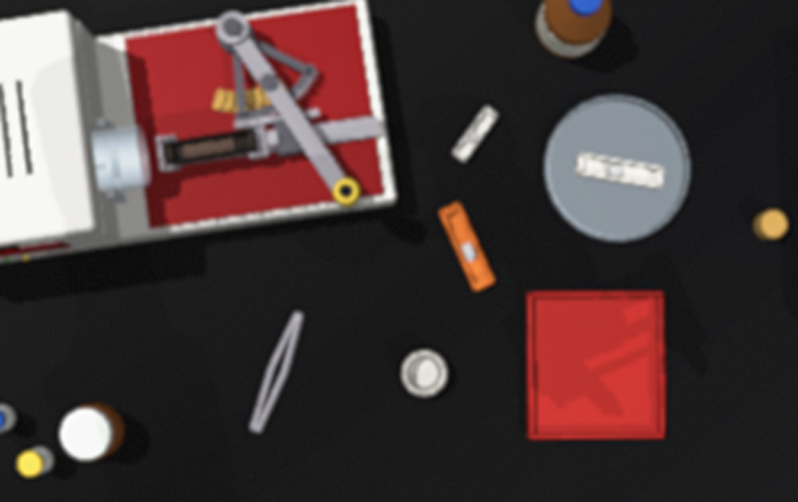

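View pics/scene0.png

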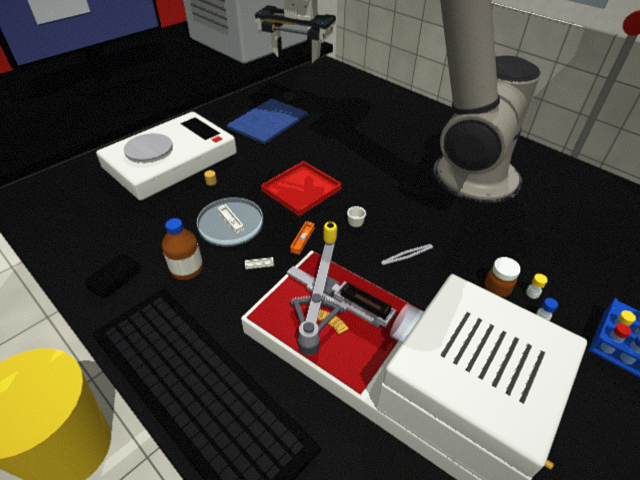

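Top view, in full-frame pixels. Things that could be taken for the fresh boat:
- the white boat in the dish at (422,205), the larger one
- a small white boat at (356,189)
- an orange boat at (355,239), excluded

I choose the one in the dish. The burnt boat is at (242,193), the knob at (301,214) and the tray at (411,290). The feeder's yaw is about +0.15. I'll move over the cradle for a close look.

```bash
python3 -m handwheel '[[[20,40,5],[0,0,0.1]],[[28,42,5],[0,0,0.12]],[[28,42,5],[0,0,0.12]],[[28,42,5],[0,0,0.12]],[[28,42,5],[0,0,0.12]],[[28,42,5],[0,0,0.12]],[[28,42,5],[0,0,0.12]],[[28,42,5],[0,0,0.12]],[[28,42,5],[0,0,0.12]],[[28,42,5],[0,0,0.12]],[[28,42,5],[0,0,0.1]],[[28,42,5],[0,0,0.03]]]' 0.5
python3 -m handwheel '[[[28,42,0],[0,0,0.03]],[[28,42,0],[0,0,0]],[[20,25,0],[0,0,0]],[[0,0,0],[0,0,0]]]'
python3 - <<'E'
from h import *
c=capture("wrist"); cv2.imwrite("pics/w1.png",c["img"][:,:,::-1]); np.save("pics/w1.npy",c,allow_pickle=True)
print(get_obs(), np.round(c["cam_to_world"],3).tolist(),c["fx"],c["k1"])
for t in("cradle","lever_knob","burnt_boat"):
    for r in spot_in(t,"wrist")[:2]: P=w(c,r["xyz"]);print(t,round(r["score"],2),P.round(),np.round(px(c,P)))
E
```

```text
time: 2.3
tool_pos: [531.2, 19.1, 309.0]
tcp_rot: [3.141, 0.0, 1.708]
contact_force: [1.5, -0.6, -0.4]
grip_width: 46.0
time: 2.8
tool_pos: [607.0, 128.4, 307.7]
tcp_rot: [-3.141, -0.0, 1.738]
contact_force: [0.7, -0.1, -0.1]
grip_width: 45.6
{'time': 2.85, 'joint_positions': array([ 8.31908279e-02,  4.90392270e-01,  1.13034609e+00, -2.94819797e-04,
        1.52203925e+00, -8.33033056e-02]), 'dq': array([-0.02754223, -0.02676309,  0.02766355, -0.00550074,  0.00039552,
       -0.00472387]), 'tau': array([ 1.11035038e+00, -5.19125676e+01, -2.69015408e+01,  2.22209506e-01,
       -5.97737569e-03,  7.22889765e-02]), 'tool_pos': array([606.39290825, 127.14067238, 307.97049173]), 'tcp_rot': array([-3.14038730e+00,  1.94834142e-04,  1.73730512e+00]), 'contact_force': array([ 0.64509669,  0.34365797, -0.61151269]), 'moment': array([-0.00943739, -0.09538992, -0.02355388]), 'grip_width': 46.08957493980617} [[0.986, -0.161, -0.042, 594.658], [0.166, 0.954, 0.251, 195.907], [-0.0, -0.255, 0.967, 443.311], [0.0, 0.0, 0.0, 1.0]] 376.9868680709037 -0.004366666687281368
cradle 0.71 [614.  50.  89.] [304. 288.]
cradle 0.61 [655.  76.  89.] [349. 270.]
burnt_boat 0.95 [598. 108.  91.] [297. 230.]
```

View pics/w1.png

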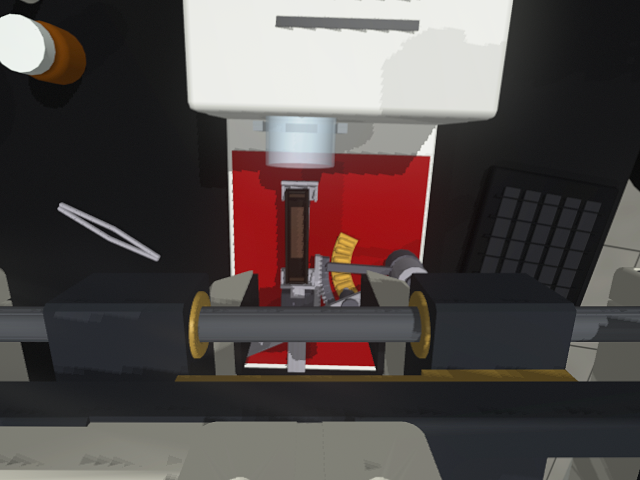

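Run:
```python
import cv2
a=cv2.imread("pics/w1.png")[165:305,250:360]
cv2.imwrite("pics/v2.png",cv2.resize(a,None,fx=4,fy=4,interpolation=cv2.INTER_CUBIC))
```

```text
(no output)
```

View pics/v2.png

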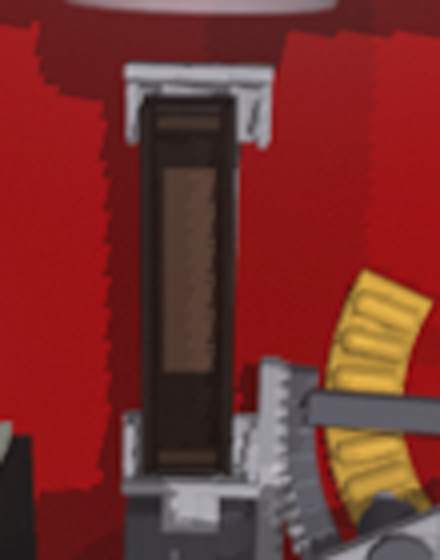

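The crop shows the burnt boat lying in the carriage. Its rim corners in full-frame pixels are about (286,189), (309,189), (308,283) and (286,283). There is free air at both sides of its middle.

Run:
```python
from h import *
c=np.load("pics/w1.npy",allow_pickle=True).item()
f=lambda u,v:(250+u/4,165+v/4)
q=[at(c,*f(u,v),106) for u,v in((143,95),(238,95),(232,474),(143,474))]
q=np.array(q);print(q.round(1),q.mean(0).round(1))
d=(q[0]+q[1]-q[2]-q[3])/2;print("len",np.linalg.norm(d),"yaw",np.arctan2(-d[0],d[1]),"w",np.linalg.norm(q[1]-q[0]),np.linalg.norm(q[2]-q[3]))
# deck outer edges z=60 : white front-left edge, right edge, near edge
for a,b in(((229,130),(232,265)),((436,150),(424,262)),((247,368),(374,370))):
  A,B=at(c,*a,60),at(c,*b,60);D=A-B;print(A.round(1),B.round(1),np.arctan2(-D[0],D[1]),np.arctan2(D[1],D[0]))
```

```text
[[581.4 147.7 106. ]
 [602.4 151.2 106. ]
 [616.1  61.5 106. ]
 [595.1  57.9 106. ]] [598.8 104.6 106. ]
len 90.8302836859309 yaw 0.15135218158537037 w 21.278625897248553 21.30121438421824
[516.1 188.9  60. ] [535.1  50.5  60. ] 0.13611552400544638 1.706911850800343
[720.9 204.   60. ] [737.6  88.1  60. ] 0.14274403529314109 1.7135403620880378
[566.7 -72.1  60. ] [712.4 -50.1  60. ] 1.7200228868617349 -2.992366093522955
```

```bash
python3 -m handwheel '[[[-7.5,-22.5,-40],[0,0,-0.016]],[[0,0,-55],[0,0,0]],[[0,0,-50],[0,0,0]],[[0,0,-30],[0,0,0]],[[0,0,-19],[0,0,0]],[[0,0,0],[0,0,0]],[[0,0,0],[0,0,0]]]'
python3 - <<'E'
from h import *
o=get_obs();print(o["tool_pos"],o["tcp_rot"],o["contact_force"])
c=capture("wrist"); cv2.imwrite("pics/w2.png",c["img"][:,:,::-1])
E
```

```text
time: 3.88
tool_pos: [599.5, 103.6, 116.1]
tcp_rot: [3.14, 0.0, 1.719]
contact_force: [0.6, 0.6, -0.4]
grip_width: 45.9
[599.45115932 103.56589873 116.08618877] [3.13960160e+00 2.87851453e-04 1.71909257e+00] [ 0.5541462   0.56408809 -0.354198  ]
```

View pics/w2.png

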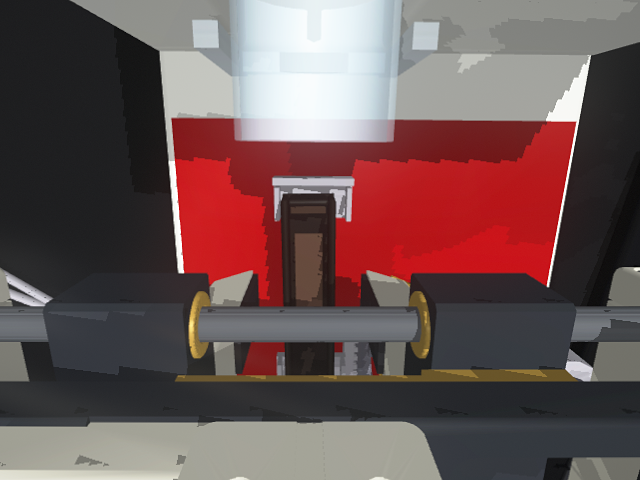

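The boat (column ~309) sits centred between the fingertips (about 250 and 365). I'll go down 2 mm and close.

```bash
python3 -m handwheel '[[[0,0,-2.3],[0,0,0]],[[0,0,0],[0,0,0]],[[0,0,0],[0,0,0]],[[0,0,0],[0,0,0]]]' 1
python3 -m handwheel '[[[0,0,0],[0,0,0]],[[0,0,10],[0,0,0]],[[0,0,30],[0,0,0]],[[0,0,50],[0,0,0]],[[0,0,30],[0,0,0]]]'
```

```text
time: 4.42
tool_pos: [599.0, 104.1, 112.7]
tcp_rot: [3.141, 0.0, 1.72]
contact_force: [-0.6, -0.0, 1.3]
grip_width: 21.7
time: 5.05
tool_pos: [599.6, 104.1, 235.7]
tcp_rot: [3.138, 0.0, 1.72]
contact_force: [1.1, -0.5, -0.8]
grip_width: 21.6
```

```bash
python3 -m handwheel '[[[-10,-20,0],[0,0,0]],[[-21,-39,0],[0,0,0]],[[-23,-40,0],[0,0,0]],[[-23,-40,0],[0,0,0]],[[-23,-40,0],[0,0,0]],[[-23,-40,0],[0,0,0]],[[-23,-40,0],[0,0,0]],[[-23,-40,0],[0,0,0]],[[-23,-40,0],[0,0,0]],[[-20,-36,-20],[0,0,0]],[[-5,-12,-40],[0,0,0]],[[0,0,-40],[0,0,0]]]'
python3 - <<'E'
from h import *
o=get_obs();print(o["tool_pos"],o["tcp_rot"],o["contact_force"])
c=capture("top"); np.save("pics/t1.npy",c,allow_pickle=True)
f=lambda u,v:(150+u/2.28,130+v/2.28)
print(np.mean([at(c,*f(u,v),18) for u,v in((527,291),(664,291),(664,439),(527,439))],0))
for t in("red_tray","reagent_bottle","cal_weight"):
    for r in spot_in(t,"top")[:1]: P=w(c,r["xyz"]);print(t,round(r["score"],2),P.round(),np.round(px(c,P)))
q=np.array([at(c,*f(u,v),19) for u,v in((579,152),(665,167),(661,188),(575,173))]);print(q.round(1),q.mean(0))
print("bottle cap",at(c,*f(586,2),130))
E
```

```text
time: 6.55
tool_pos: [381.7, -284.4, 132.2]
tcp_rot: [3.14, 0.002, 1.718]
contact_force: [0.2, 0.2, -0.7]
grip_width: 21.8
[ 381.66294251 -284.41999522  132.22818492] [3.14027009e+00 1.94753045e-03 1.71764837e+00] [ 0.18636301  0.19601701 -0.74186683]
[ 380.16087907 -286.59962209   18.        ]
red_tray 0.85 [ 402. -237.   -1.] [389. 281.]
reagent_bottle 0.81 [ 725. -260.   86.] [402. 139.]
cal_weight 0.52 [ 529. -468.   26.] [487. 226.]
[[ 601.1 -272.5   19. ]
 [ 585.1 -362.7   19. ]
 [ 563.  -358.    19. ]
 [ 579.1 -267.9   19. ]] [ 582.06755833 -315.29266313   19.        ]
bottle cap [ 732.97293897 -265.58089132  130.        ]
```

```bash
python3 -m handwheel '[[[0,0,-45],[0,0,0]],[[0,0,-35],[0,0,0]],[[0,0,-15],[0,0,0]],[[0,0,-5],[0,0,0]],[[0,0,-2],[0,0,0]],[[0,0,0],[0,0,0]]]'
```

```text
time: 7.5
tool_pos: [382.6, -283.4, 31.5]
tcp_rot: [3.14, 0.002, 1.72]
contact_force: [-0.6, 0.3, 0.1]
grip_width: 21.9
```

```bash
python3 -m handwheel '[[[0,0,-2],[0,0,0]],[[0,0,-1.5],[0,0,0]],[[0,0,0],[0,0,0]],[[0,0,0],[0,0,0]]]'; python3 -m handwheel '[[[0,0,-1],[0,0,0]],[[0,0,0],[0,0,0]]]'
```

```text
time: 8.0
tool_pos: [381.9, -282.9, 26.9]
tcp_rot: [3.142, -0.0, 1.72]
contact_force: [-0.2, 0.7, -0.9]
grip_width: 21.4
time: 8.25
tool_pos: [382.0, -283.0, 26.6]
tcp_rot: [3.141, 0.0, 1.72]
contact_force: [-1.4, 0.7, 8.9]
grip_width: 21.6
```

```bash
python3 -m handwheel '[[[0,0,0],[0,0,0]],[[0,0,0],[0,0,0]],[[0,0,0],[0,0,0]],[[0,0,20],[0,0,0]],[[0,0,50],[0,0,0]],[[20,0,55],[0,0,-0.1]],[[45,3,55],[0,0,-0.12]],[[50,4,35],[0,0,-0.105]],[[50,4,0],[0,0,0]],[[28,2,0],[0,0,0]],[[7,0,0],[0,0,0]],[[0,0,0],[0,0,0]]]' 0.52
python3 - <<'E'
from h import *
o=get_obs();print(o["tool_pos"],o["tcp_rot"],o["contact_force"])
c=capture("wrist"); np.save("pics/w3.npy",c,allow_pickle=True)
for r in spot_in("fresh_boat","wrist")[:2]: P=w(c,r["xyz"]);print(round(r["score"],2),P.round(),np.round(px(c,P)))
u,v=px(c,[582,-315,19]);u,v=int(u),int(v);print(u,v)
x0,y0=max(0,u-75),max(0,v-75);print(x0,y0)
cv2.imwrite("pics/v3.png",cv2.resize(c["img"][y0:y0+150,x0:x0+150,::-1],None,fx=4,fy=4,interpolation=cv2.INTER_CUBIC))
E
```

```text
time: 9.75
tool_pos: [575.8, -270.2, 233.4]
tcp_rot: [-3.14, -0.0, 1.395]
contact_force: [-0.7, 0.4, -0.2]
grip_width: 43.9
[ 575.772533   -270.23899372  233.41262176] [-3.13962178e+00 -3.78647014e-04  1.39492656e+00] [-0.67691143  0.44295539 -0.16806042]
0.97 [ 503. -150.   10.] [208.  94.]
0.88 [ 623. -163.    8.] [341.  85.]
324 254
249 179
```

View pics/v3.png

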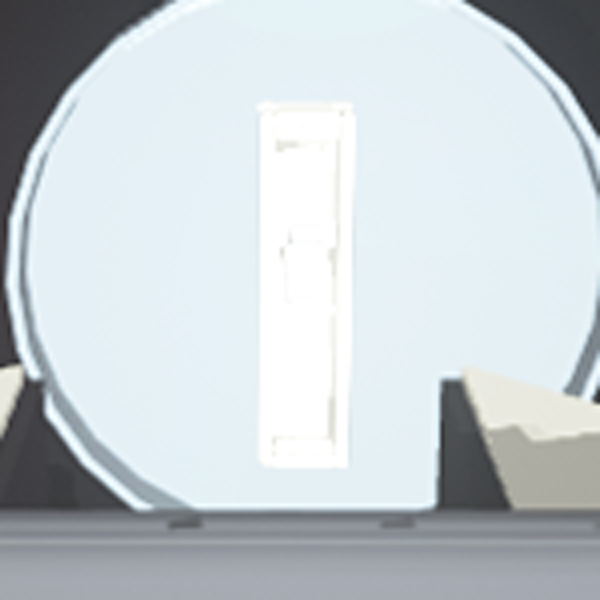

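The crop shows the white boat with its capsule in the dish. Its rim corners in crop pixels are (260,108), (353,108), (346,465) and (259,465). Choice confirmed.

Run:
```python
from h import *
c=np.load("pics/w3.npy",allow_pickle=True).item()
q=np.array([at(c,249+u/4,179+v/4,19) for u,v in((260,108),(353,108),(346,465),(259,465))]);m=q.mean(0)
d=(q[0]+q[1]-q[2]-q[3])/2;print(q.round(1),m.round(1),"len",np.linalg.norm(d),"yaw",np.arctan2(-d[0],d[1]),"w",np.linalg.norm(q[1]-q[0]),np.linalg.norm(q[2]-q[3]))
print(px(c,m))
```

```text
[[ 579.9 -265.8   19. ]
 [ 601.4 -269.6   19. ]
 [ 585.5 -358.8   19. ]
 [ 564.  -354.9   19. ]] [ 582.7 -312.3   19. ] len 90.56903093214308 yaw -0.1763881489409767 w 21.86574975478272 21.78726610412627
(np.float64(325.1097727110413), np.float64(252.0334280787548))
```

```bash
python3 -m handwheel '[[[3,-20,-5],[0,0,0]],[[4,-22,-30],[0,0,0]],[[0,0,-50],[0,0,0]],[[0,0,-50],[0,0,0]],[[0,0,-40],[0,0,0]],[[0,0,-15],[0,0,0]],[[0,0,0],[0,0,0]],[[0,0,0],[0,0,0]]]'
```

```text
time: 10.85
tool_pos: [584.4, -313.4, 46.3]
tcp_rot: [3.138, 0.002, 1.395]
contact_force: [0.9, -0.1, -0.1]
grip_width: 44.4
```

```bash
python3 -m handwheel '[[[-1,0.5,-12],[0,0,0]],[[0,0,-6],[0,0,0]],[[0,0,0],[0,0,0]],[[0,0,0],[0,0,0]]]'
```

```text
time: 11.35
tool_pos: [582.5, -311.8, 26.3]
tcp_rot: [3.141, 0.0, 1.395]
contact_force: [-0.6, 0.1, 0.5]
grip_width: 43.6
```

Run:
```python
from h import *
p=[]
for _ in range(4):
    c=capture("wrist"); o=get_obs(); p.append(o["tool_pos"])
print(np.round(p,1),np.mean(p,0))
```

```text
[[ 582.6 -311.8   26.4]
 [ 582.6 -311.8   26.4]
 [ 582.6 -311.8   26.4]
 [ 582.6 -311.8   26.4]] [ 582.56229915 -311.8065342    26.40897062]
```

```bash
python3 -m handwheel '[[[0,0,0],[0,0,0]],[[0,0,0],[0,0,0]],[[0,0,0],[0,0,0]],[[0,0,0],[0,0,0]],[[0,0,10],[0,0,0]],[[0,0,30],[0,0,0]],[[0,0,50],[0,0,0]],[[0,0,54],[0,0,0]],[[0,0,50],[0,0,0]],[[0,10,20],[0,0,0]],[[0,25,0],[0,0,0.05]],[[2,40,0],[0,0,0.05]]]' 1
python3 -m handwheel '[[[2,45,0],[0,0,0.05]],[[2,45,0],[0,0,0.05]],[[2,45,0],[0,0,0.05]],[[2,45,0],[0,0,0.05]],[[2,45,0],[0,0,0.025]],[[2,45,0],[0,0,0]],[[2,40,0],[0,0,0]],[[2,22,0],[0,0,0]],[[0,10,0],[0,0,0]],[[0,0,0],[0,0,0]],[[0,0,0],[0,0,0]]]'
```

```text
time: 13.05
tool_pos: [584.2, -237.0, 241.3]
tcp_rot: [3.14, 0.001, 1.494]
contact_force: [0.8, -0.6, -0.8]
grip_width: 21.8
time: 14.42
tool_pos: [600.6, 103.9, 240.2]
tcp_rot: [-3.141, 0.0, 1.718]
contact_force: [-0.4, 0.3, -0.5]
grip_width: 21.7
```

```bash
python3 -m handwheel '[[[-1,1,-20],[0,0,0]],[[0,0,-45],[0,0,0]],[[0,0,-35],[0,0,0]],[[0,0,-12],[0,0,0]],[[0,0,-5],[0,0,0]],[[0,0,0],[0,0,0]],[[0,0,0],[0,0,0]]]'
python3 - <<'E'
from h import *
o=get_obs();print(o["tool_pos"],o["tcp_rot"],o["contact_force"])
c=capture("wrist"); np.save("pics/w4.npy",c,allow_pickle=True);cv2.imwrite("pics/w4.png",cv2.resize(c["img"][150:390,200:440,::-1],None,fx=2.5,fy=2.5,interpolation=cv2.INTER_CUBIC))
E
```

```text
time: 15.3
tool_pos: [600.2, 106.2, 124.6]
tcp_rot: [3.139, 0.0, 1.72]
contact_force: [0.8, 1.2, -0.9]
grip_width: 21.3
[600.20543467 106.19158953 124.63094508] [3.13912712e+00 2.74787570e-04 1.71977483e+00] [ 0.83500096  1.19941593 -0.93708901]
```

View pics/w4.png

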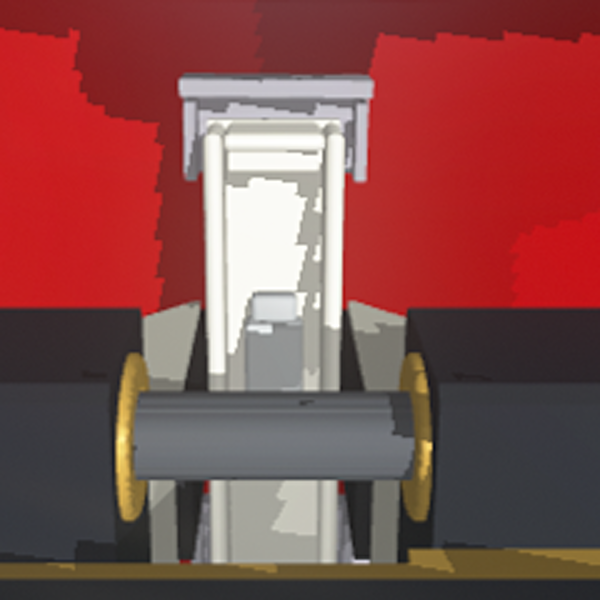

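The fresh boat hangs above the carriage. Its column centre in the crop is about 274 and the lips' is about 277, so they are aligned. Lowering gently.

```bash
python3 -m handwheel '[[[-0.5,-0.5,-5],[0,0,0]],[[0,0,-3],[0,0,0]],[[0,0,0],[0,0,0]],[[0,0,0],[0,0,0]]]';  python3 -m handwheel '[[[0,0,-1.5],[0,0,0]],[[0,0,0],[0,0,0]],[[0,0,0],[0,0,0]]]'
```

```text
time: 15.85
tool_pos: [599.0, 105.7, 115.3]
tcp_rot: [3.142, 0.0, 1.72]
contact_force: [0.6, -0.1, -0.5]
grip_width: 21.7
time: 16.23
tool_pos: [599.0, 105.7, 113.8]
tcp_rot: [3.141, 0.0, 1.72]
contact_force: [-0.3, 0.1, -0.0]
grip_width: 21.5
```

```bash
python3 -m handwheel '[[[0,0,-1],[0,0,0]],[[0,0,0],[0,0,0]],[[0,0,0],[0,0,0]]]'
```

```text
time: 16.6
tool_pos: [599.1, 105.7, 113.2]
tcp_rot: [3.141, 0.0, 1.72]
contact_force: [-0.6, -0.7, 5.3]
grip_width: 21.8
```

```bash
python3 -m handwheel '[[[0,0,0],[0,0,0]],[[0,0,0],[0,0,0]],[[0,0,0],[0,0,0]],[[0,0,15],[0,0,0]],[[0,0,40],[0,0,0]],[[0,0,50],[0,0,-0.1]],[[0,-15,50],[0,0,-0.18]],[[-1,-20,30],[0,0,-0.18]],[[-1,-20,0],[0,0,-0.18]],[[-1,-20,0],[0,0,-0.18]],[[-1,-20,0],[0,0,-0.18]],[[-1,-15,0],[0,0,-0.18]]]' 0.5
python3 -m handwheel '[[[0,-5,0],[0,0,-0.18]],[[0,0,0],[0,0,-0.06]],[[0,0,0],[0,0,0]]]'
python3 - <<'E'
from h import *
o=get_obs();print(o["tool_pos"],o["tcp_rot"],o["contact_force"])
c=capture("wrist"); np.save("pics/w5.npy",c,allow_pickle=True);cv2.imwrite("pics/w5.png",c["img"][:,:,::-1])
for r in spot_in("lever_knob","wrist")[:2]: P=w(c,r["xyz"]);print(round(r["score"],2),P.round(),np.round(px(c,P)))
for n in("top","scene"):
  t=capture(n)
  for k in("fresh_boat","burnt_boat"):
    for r in spot_in(k,n)[:4]: P=w(t,r["xyz"]);print(n,k,round(r["score"],2),P.round())
E
```

```text
time: 18.1
tool_pos: [593.9, -5.1, 299.0]
tcp_rot: [3.141, -0.001, 0.533]
contact_force: [1.2, -0.3, -0.4]
grip_width: 45.9
time: 18.48
tool_pos: [594.0, -9.4, 298.8]
tcp_rot: [3.141, -0.001, 0.3]
contact_force: [0.2, 0.4, -0.1]
grip_width: 46.0
[593.95669946  -9.35740734 298.7609542 ] [ 3.14105814e+00 -1.00243164e-03  3.00290235e-01] [ 0.16238624  0.43154201 -0.11710547]
0.58 [557. -26. 153.] [315. 277.]
top fresh_boat 0.84 [ 503. -153.    5.]
top fresh_boat 0.48 [ 620. -160.    3.]
top fresh_boat 0.46 [593. 137. 101.]
top burnt_boat 0.83 [ 383. -287.    4.]
scene fresh_boat 0.72 [ 513. -151.    8.]
scene fresh_boat 0.71 [599. 108. 101.]
scene fresh_boat 0.6 [ 628. -163.    6.]
scene burnt_boat 0.79 [ 389. -281.   19.]
scene burnt_boat 0.3 [ 746. -245.   80.]
```

View pics/w5.png

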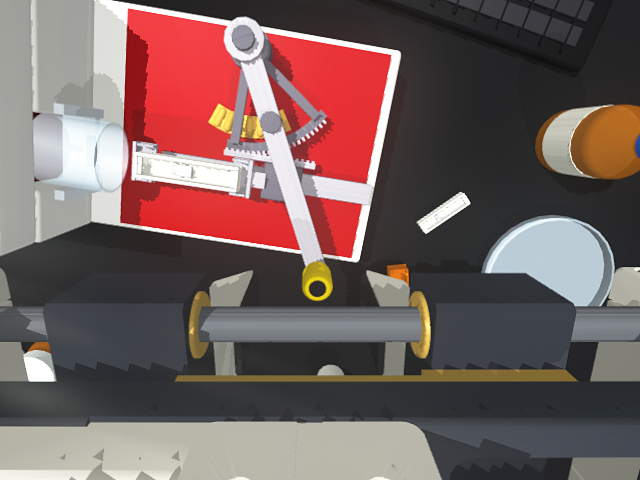

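The fresh boat lies in the carriage, around (190,173). The knob's top ring is centred at (317,288) and the hinge is at (244,38).

Run:
```python
from h import *
c=np.load("pics/w5.npy",allow_pickle=True).item()
k=at(c,317,288,153);print("knob",k.round(1))
th=.15;R=lambda p:np.array([np.cos(th)*p[0]-np.sin(th)*p[1],np.sin(th)*p[0]+np.cos(th)*p[1]])
o=np.array([599,104.6])-R((0,37))
K=lambda q:o+R((110-200*np.cos(q-.45),200*np.sin(q-.45)))
pv=o+R((110,0));print("pivot",pv.round(1),[np.round(px(c,[*pv,z])) for z in(100,120,130)],[at(c,244,40,z).round(1) for z in (110,120,130)])
print("dist knob-pivot",np.linalg.norm(k[:2]-pv))
# boat rim in carriage z106 corners
print([np.round(px(c,[*(o+R((x,y))),106])) for x,y in((-11,82),(11,82),(11,-8),(-11,-8))])
for q in(0,.15,.3,.45,.5):print(q,K(q).round(1))
```

```text
knob [548.2 -29.7 153. ]
pivot [713.3  84.5] [array([242.,  42.]), array([238.,  36.]), array([235.,  32.])] [array([713.4,  81.4, 110. ]), array([711.7,  79.2, 120. ]), array([710.,  77., 130.])]
dist knob-pivot 200.75213332259898
[array([132., 176.]), array([133., 151.]), array([238., 167.]), array([236., 192.])]
0 [548.2 -28.5]
0.15 [533.2  -2.5]
0.3 [522.2  25.3]
0.45 [515.5  54.6]
0.5 [514.3  64.5]
```

```bash
python3 -m handwheel '[[[-23,-10,-10],[0,0,0]],[[-23,-10,-30],[0,0,0]],[[0,0,-40],[0,0,0]],[[0,0,-15],[0,0,0]],[[0,0,0],[0,0,0]],[[0,0,0],[0,0,0]]]'
```

```text
time: 19.62
tool_pos: [549.0, -29.3, 204.1]
tcp_rot: [3.14, -0.002, 0.3]
contact_force: [0.1, 0.1, 0.4]
grip_width: 45.7
```

```bash
python3 -m handwheel '[[[-0.5,0,-25],[0,0,0]],[[0,0,-25],[0,0,0]],[[0,0,-10],[0,0,0]],[[0,0,-1.5],[0,0,0]],[[0,0,0],[0,0,0]],[[0,0,0],[0,0,0]]]'; python3 -m handwheel '[[[0,0,0],[0,0,0]],[[0,0,0],[0,0,0]],[[0,0,0],[0,0,0]],[[0,0,0],[0,0,0]],[[0,0,0],[0,0,0]]]' 1
```

```text
time: 20.38
tool_pos: [548.0, -29.4, 142.2]
tcp_rot: [3.141, -0.002, 0.3]
contact_force: [-0.5, -0.5, 0.4]
grip_width: 46.3
time: 21.0
tool_pos: [547.8, -29.9, 141.5]
tcp_rot: [3.14, -0.001, 0.3]
contact_force: [1.3, -5.7, 1.1]
grip_width: 24.3
```

```bash
python3 -m handwheel '[[[-5,8,0],[0,0,0]],[[-5,8.5,0],[0,0,0]],[[-5,9.5,0],[0,0,0]],[[-4,9,0],[0,0,0]],[[-4,9,0],[0,0,0]],[[-3,9.8,0],[0,0,0]],[[0,0,0],[0,0,0]],[[0,0,0],[0,0,0]]]'
cat > q.py <<'E'
from h import *
o=get_obs();p=o["tool_pos"][:2]
pv=np.array([547.9,-29.9])-200*np.array([-np.cos(.15-.45),-np.sin(.15-.45)])*np.array([1,1])
d=p-pv;a=np.arctan2(d[1],d[0]);q=.45-((a-np.pi-.15+np.pi)%(2*np.pi)-np.pi)
t=np.array([-np.sin(a),np.cos(a)])*-1
print("q",round(q,4),"r",np.linalg.norm(d).round(1),"F tangential",(o["contact_force"][:2]@t).round(2),"radial",(o["contact_force"][:2]@d/200).round(2),"target",(pv+200*np.array([-np.cos(.15),-np.sin(.15)])).round(1),p.round(1))
E
python3 q.py
```

```text
time: 22.0
tool_pos: [522.1, 24.6, 141.5]
tcp_rot: [3.14, -0.002, 0.3]
contact_force: [4.4, -5.1, -1.5]
grip_width: 24.3
q 1.0826 r 244.8 F tangential -2.48 radial -7.69 target [ 541.2 -118.9] [522.1  24.6]
```

```bash
cat > q.py <<'E'
from h import *
o=get_obs();p=o["tool_pos"][:2];kn=np.array([547.9,-29.9])
pv=kn+200*np.array([np.cos(.6),np.sin(.6)])
d=p-pv;a=np.arctan2(d[1],d[0])%(2*np.pi);t=np.array([np.sin(a),-np.cos(a)])
print("q",round(.6+np.pi-a,4),"r",np.linalg.norm(d).round(1),"Ft",(o["contact_force"][:2]@t).round(2),"target",(pv-200*np.array([np.cos(.15),np.sin(.15)])).round(1),p.round(1))
E
python3 q.py
python3 -m handwheel '[[[-2,7,0],[0,0,0]],[[-2,7,0],[0,0,0]],[[-1.5,7,0],[0,0,0]],[[0,0,0],[0,0,0]],[[0,0,0],[0,0,0]]]'; python3 q.py
python3 -m handwheel '[[[-0.7,4,0],[0,0,0]],[[0,0,0],[0,0,0]],[[0,0,0],[0,0,0]]]'; python3 q.py
```

```text
q 0.3028 r 199.6 Ft -6.18 target [515.2  53.1] [522.1  24.6]
time: 22.62
tool_pos: [517.0, 46.0, 141.5]
tcp_rot: [3.141, -0.003, 0.3]
contact_force: [5.8, -1.9, -1.1]
grip_width: 24.2
q 0.4134 r 199.4 Ft -2.92 target [515.2  53.1] [517.  46.]
time: 23.0
tool_pos: [516.3, 50.1, 141.5]
tcp_rot: [3.141, -0.003, 0.3]
contact_force: [5.3, -1.8, -2.0]
grip_width: 24.2
q 0.4342 r 199.4 Ft -2.61 target [515.2  53.1] [516.3  50.1]
```

```bash
for i in 1; do python3 -m handwheel '[[[-0.1,1.5,0],[0,0,0]],[[0,0,0],[0,0,0]],[[0,0,0],[0,0,0]]]' | tail -2; python3 q.py; python3 -m handwheel '[[[0,1.2,0],[0,0,0]],[[0,0,0],[0,0,0]],[[0,0,0],[0,0,0]]]' | tail -2; python3 q.py; done
```

```text
contact_force: [5.5, -2.4, -1.4]
grip_width: 24.2
q 0.4415 r 199.4 Ft -3.2 target [515.2  53.1] [516.1  51.6]
contact_force: [5.0, -3.4, -0.3]
grip_width: 23.9
q 0.4465 r 199.3 Ft -4.11 target [515.2  53.1] [516.   52.6]
```

```bash
python3 -m handwheel '[[[0,1,0],[0,0,0]],[[0,0,0],[0,0,0]],[[0,0,0],[0,0,0]]]' | tail -2; python3 q.py
```

```text
contact_force: [4.8, -3.1, -0.6]
grip_width: 24.1
q 0.45 r 199.3 Ft -3.82 target [515.2  53.1] [515.9  53.2]
```

```bash
python3 -m handwheel '[[[0,0.8,0],[0,0,0]],[[0,0,0],[0,0,0]],[[0,0,0],[0,0,0]]]' | tail -2; python3 q.py;  python3 -m handwheel '[[[0,0.8,0],[0,0,0]],[[0,0,0],[0,0,0]],[[0,0,0],[0,0,0]]]' | tail -2; python3 q.py
```

```text
contact_force: [3.8, -5.2, -0.9]
grip_width: 24.1
q 0.4529 r 199.3 Ft -5.75 target [515.2  53.1] [515.8  53.8]
contact_force: [3.6, -4.9, 0.0]
grip_width: 24.2
q 0.4561 r 199.3 Ft -5.4 target [515.2  53.1] [515.8  54.4]
```

The push sank to about 2.6 N and rose to about 5.5 N at an estimated q of 0.453, so the third notch has landed. Now a check picture.

```bash
python3 - <<'E'
from h import *
c=capture("scene");np.save("pics/s9.npy",c,allow_pickle=True);a=c["img"][140:380,130:450,::-1]
for r in spot_in("fresh_boat","scene")[:3]: P=w(c,r["xyz"]);print(round(r["score"],2),P.round())
cv2.imwrite("pics/v9.png",cv2.resize(a,None,fx=2.5,fy=2.5,interpolation=cv2.INTER_CUBIC))
th=.15;R=lambda p:np.array([np.cos(th)*p[0]-np.sin(th)*p[1],np.sin(th)*p[0]+np.cos(th)*p[1]])
o=np.array([599,104.6])-R((0,37))
for s in(0,40):print(s,[np.round((np.array(px(c,[*(o+R((x,y+s))),106]))-[130,140])*2.5).tolist() for x,y in((-11,82),(11,82),(11,-8),(-11,-8))])
E
python3 q.py
```

```text
0.84 [ 516. -149.    8.]
0.59 [592. 131.  97.]
0.53 [ 624. -163.    8.]
0 [[657.0, 416.0], [641.0, 438.0], [528.0, 375.0], [545.0, 355.0]]
40 [[710.0, 445.0], [695.0, 468.0], [577.0, 402.0], [594.0, 381.0]]
q 0.456 r 199.3 Ft -6.93 target [515.2  53.1] [515.8  54.4]
```

View pics/v9.png

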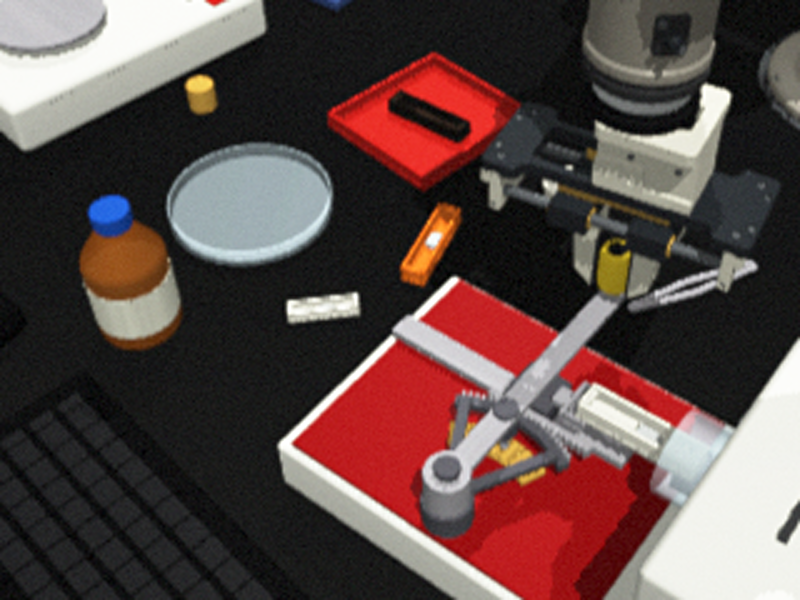

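The burnt boat lies flat in the tray at about (428,115). The fresh boat is seated in the carriage with its near end at (577–594, 381–402), matching the predicted 40 mm feed. The knob is held at (613,267) and the bystanders are untouched. Handing in.

```bash
python3 -c "
from plant import bot,get_obs
print(bot.close_job()); o=get_obs(); print(o['time'],o['tool_pos'],o['contact_force'],o['grip_width'])"
```

```text
the job is handed in; nothing more can be done
None
the job is handed in; nothing more can be done
```

I changed the boats and handed the job in at about 25 s of the 72 s allowed. The gripper is still holding the lever knob at the third click.

- **Burnt boat:** set down in the red tray and released on contact at about 9 N. The last picture shows it lying flat in the tray.
- **Fresh boat:** the white boat with the capsule went from the dish into the carriage, released on contact at about 5 N. It then showed seated in the carriage, with its near end where a 40 mm feed should put it.
- **Lever:** the push sank to about 2.6 N and rose again at an estimated angle of 0.453. The final estimate is 0.456, with a push of 5.4 to 6.9 N between readings, and it stayed well below the fourth click at 0.60.
- **Other things:** in the last picture the bystanders I could see, and both look-alike boats, stood where they began. The jar, the two vials and the crucible were out of view or hidden behind the gripper, and I did not check them separately.

**Weaker checks:**
- The lever angle rests on where I gripped the knob at rest, so it is only good to about 0.005 to 0.01 rad.
- The force rise at the third notch came gradually, over about 2 mm.
- The network's position for the fresh boat's visible surface after the feed was about 10 mm short of the boat's expected centre. The tube partly hides the boat, and its near end in the picture agreed with the full 40 mm.

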